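# Get the coin bowl out from behind the torch, box and case

## Robot

A 6-joint arm with a two-finger parallel gripper is mounted at the origin on the work surface. World frame = base frame: x ahead of the robot, y to its left, z up, the work surface at z = 0. Lengths are in m, angles in degrees, forces in N, time in s.
With the tool pointing down it reaches from about 0.325 to 0.85 m from the base axis. Payload 15.5 kg.
Tool frame: the origin (TCP) lies midway between the tips of the shut fingers; the grasp point (between the pads) lies 19 mm behind it; z points along the fingers, y is the line along which they close (so a half turn about z gives the same grasp; the last joint's range is limited). The gripper opens to 91 mm and grips with 3 to 60 N. Pads are 32 mm wide; open, the fingers measure 118 mm over their backs; the gripper's body (76 mm by 178 mm) begins 60 mm behind the grasp point.
Start: joints at [-5.472, 28.281, 77.091, -0, 74.628, -5.472], TCP at [0.625, 0, 0.185] pointing down, gripper open.
Joint ranges: [-166.48, 166.48], [-47.26, 123.95], [12.59, 153.08], [-70.14, 250.14], [6.76, 159.57], [-176.63, 176.63]. Speed limits (degrees/s): [108.29, 108.29, 147.25, 172.46, 172.46, 172.46].

## Interface

Orientations are given as a 3x3 rotation matrix whose columns are the frame's x, y, z axes.
In Python, from bench import ctrl gives the robot as it stands. The module is installed in compiled form; this text tells all that it offers. Calls block until the motion is done:
- ctrl.goto(position, orientation): joint-space move of the TCP to a pose.
- ctrl.move_l(position, vel=0.15, ori=None, contact_N=None): straight line of the TCP; ori=None keeps the orientation; vel is the mean speed in m/s. With contact_N (N) it stops when the force on the tool has changed by that much, and returns True; else False.
- ctrl.movej(angles): joint-space move.
- ctrl.command_gripper(opening): opening from 0.0 (shut) to 1.0 (fully open); the grip force is fixed at half the most; returns when the fingers have stopped.
- ctrl.sleep(seconds).
- ctrl.ik(position, orientation): joint angles nearest the present ones, or None.
- ctrl.read_camera(name): name is "scene" or "side" or "wrist"; returns the picture (384x512x3 uint8, blue, green, red); there is no depth.
- ctrl.camera_params(name): a dict with "fx", "fy", "cx", "cy" (pixels), "D" ([k1, k2, p1, p2, k3] as OpenCV has them; the pictures are not rectified), "pose" (4x4, takes a point from camera to world coordinates); the wrist camera has in their place "T_tool_cam" (4x4, takes a point from camera to tool coordinates, whose origin is the TCP and whose axes are the flange's). Camera axes: x right, y up, looking along -z (the intrinsics and any distortion apply to the point x, -y, -z); pixel columns grow to the right and rows downward; lengths in m; the calibration is good to about 2 mm. A picture is of the moment at which its call begins: read the wrist's pose just before it. camera_params takes no time and is no camera call.
A pose or a line that the arm cannot do raises ctrl.MotionError and nothing moves.
- ctrl.sign_off(): hands the job in; it is judged then, once.
Readings, each from a call of its own:
- ctrl.current_t(): time.
- ctrl.current_q(): joint angles.
- ctrl.current_dq(): joint speeds.
- ctrl.current_effort(): joint torques, N m.
- ctrl.current_tool_pos(): TCP position.
- ctrl.current_eef_rot(): TCP orientation.
- ctrl.current_contact_force(): force on the tool from outside, world axes, zero at the start.
- ctrl.current_wrist_torque(): the same for the moment, N m.
- ctrl.current_grip_width(): opening from 0.0 (shut) to 1.0 (fully open).
- ctrl.current_grasp_force(): force on a finger pad.
Only numpy, scipy, OpenCV 4.12 (cv2) and the standard library are available. Lean on these libraries where they do the work, as an engineer would, in place of code of your own. Each camera call takes 0.05 s, during which the arm holds its last target. There are 200 camera calls.

## Task

The bowl of coins on the wooden rack is hemmed in by the torch, the clear acrylic box and the upright flat case: first stand all three of them in the side tray, and with them there set the bowl in the middle of the cork coaster. Then put the torch, the box and the case back upright on the rack, each in the same spot where it stood at the start. Keep the bowl level, and leave the mug, the clock and the little tin where they are.

Things in the scene. Friction and masses are not known exactly. Their poses are not given: they have to be found in the camera images.
- torch: Origin: centre of its underside, z up. Yellow torch standing on its lens: head 52 mm across up to 28 mm height, narrowing until 44 mm, then a round barrel 36 mm across up to 110 mm; 116 mm tall, about 0.16 kg. At the start it stands on the rack's platform in one of three places round the bowl: in front (towards the robot), left or right, 70 mm from the bowl's middle; which of torch, box and case stands where is shuffled.
- acrylic_box: Origin: centre of its underside, z up. Clear acrylic box with batteries inside and a swing lid that stays shut (lid and box are one rigid piece), 58 x 58 mm and 100 mm tall, sides square to its x and y, about 0.15 kg. Stands in another of the three places.
- case: Origin: centre of its underside, z up. Flat grey plastic case standing upright: 28 mm thick along its x, 62 mm wide along its y, 110 mm tall, about 0.12 kg. Stands in the remaining place.
- bowl: Origin: centre of its underside, z up. Small white ceramic bowl of coins (coins and bowl are one rigid piece): 60 mm outside diameter from 16 mm height up to the rim at 42 mm, sides vertical there; foot 44 mm across; about 0.22 kg. At the start it stands at the rack's origin, on the platform.
- rack: Fixed wooden rack; its origin is on the table under the bowl's starting place, x points away from the robot, y left (yaw up to 0.25 rad). Platform top 12 mm above the table, from x = -115 to +55 mm, y = -115 to +115 mm. A rail from x = 42 to 52 mm stands 30 mm above the table; behind it (x = 50 to 176 mm) is a slotted comb with flat cases that stay put, tops 65 mm above the table. The three places are at about (-70, 0), (0, 70) and (0, -70) mm.
- tray: The side area: fixed dark wooden tray, 290 mm along its x, 130 mm along its y, walls 5 mm thick and 20 mm high, inner floor 5 mm above the table. Origin: centre of its underside. It lies at the robot's left or right, x roughly away from the robot (yaw up to 0.12 rad).
- coaster: Fixed round cork coaster, 110 mm across, 6 mm thick, on the side opposite the tray. Origin: centre of its underside.
- mug: Bystander: blue ceramic mug, 72 mm across, 75 mm tall, 115 to 140 mm beyond the coaster's middle (away from the robot). Origin: centre of its underside.
- clock: Bystander: white bedside clock, 45 x 80 x 75 mm, 105 to 120 mm in front of the coaster's middle (towards the robot). Origin: centre of its underside.
- tin: Bystander: flat aluminium tin, 36 mm across, 14 mm high, on the rack's front left corner. Origin: centre of its underside.
Mind the look-alikes: they are no part of the job. What is shaped like the acrylic_box but purple is not meant. Leave any pink look-alike of the bowl alone.

How it is judged (in metres and radians):
On the way, in this order (a step that is already met when the one before it is completed fails the run):
1. torch, box and case all stand upright in the tray (x of torch in the frame of tray between -0.14 and 0.14 m and y of torch in the frame of tray between -0.06 and 0.06 m and z of each of torch, acrylic_box, case in the frame of tray below 0.015 m and angle between each of torch, acrylic_box, case's own z axis and vertical below 0.12 rad and linear speed of each of torch, acrylic_box, case below 0.03 m/s and x of acrylic_box in the frame of tray between -0.14 and 0.14 m and y of acrylic_box in the frame of tray between -0.06 and 0.06 m and x of case in the frame of tray between -0.14 and 0.14 m and y of case in the frame of tray between -0.06 and 0.06 m), for 0.2 s.
2. the bowl stands released on the coaster while the three are still in the tray (all of step 1 and horizontal distance between bowl and coaster below 0.015 m and z of bowl in the frame of coaster below 0.011 m and linear speed of bowl below 0.03 m/s and angular speed of bowl below 0.3 rad/s and angle between bowl's own z axis and vertical below 0.12 rad and contact force between bowl and the fingers below 0.05 N), for 0.2 s.
At the end, for the whole second after the job is handed in: The torch, the box and the case each stand upright, at rest and released, within 15 mm of where they stood at the start; the bowl stands upright, at rest and released on the coaster, its middle within 15 mm of the coaster's (distance of each of torch, acrylic_box, case from where it was at the start of the episode below 0.015 m and linear speed of each of torch, acrylic_box, case, bowl below 0.03 m/s and angular speed of each of torch, acrylic_box, case, bowl below 0.3 rad/s and angle between each of torch, acrylic_box, case, bowl's own z axis and vertical below 0.12 rad and horizontal distance between bowl and coaster below 0.015 m and z of bowl in the frame of coaster below 0.011 m and contact force between each of bowl, torch, acrylic_box, case and the fingers below 0.05 N); the robot touches nothing.
It fails at once if the bowl is tipped by more than 0.4 rad (angle between bowl's own z axis and vertical above 0.4 rad).
It fails at once if the mug, the clock or the tin is shifted by more than 25 mm (distance of any of mug, clock, tin from where it was at the start of the episode above 0.025 m).
It also fails if it takes over 147 s, if anything falls off the work surface, if the arm or the gripper's body presses on something with over 40 N, if the wrist force passes 120 N, or if a joint passes its speed limit or range.

## Working session

There is one attempt and no reset: what is moved stays moved. The work goes in short steps, each a Python script; the robot and the scene stay as the last script left them, time stands still between calls to the robot, and variables do not carry over. Pictures are saved under pics/ and viewed, at most 14 in all, crops included, and the job is handed in when it is done.

```bash
mkdir -p pics; python3 - <<'E'
from bench import ctrl
import cv2
for n in ["scene","side"]:
    cv2.imwrite(f"pics/{n}0.png",cv2.resize(ctrl.read_camera(n),(768,576)))
    p=ctrl.camera_params(n);print(p)
print(ctrl.camera_params("wrist")); print(ctrl.current_eef_rot())
cv2.imwrite("pics/wrist0.png",ctrl.read_camera("wrist"))
E
```

```text
{'fx': 486.604528423617, 'fy': 486.604528423617, 'cx': 257.2102938241265, 'cy': 192.526360736789, 'D': array([-0.03786446,  0.        ,  0.        ,  0.        ,  0.        ]), 'pose': array([[-0.41013711, -0.51682086,  0.75145442,  1.48847664],
       [ 0.91177424, -0.25162732,  0.32457884,  0.40713537],
       [ 0.02133734,  0.81827862,  0.57442565,  0.74798534],
       [ 0.        ,  0.        ,  0.        ,  1.        ]])}
{'fx': 475.0377594546979, 'fy': 475.0377594546979, 'cx': 253.577460397496, 'cy': 195.3886773612568, 'D': array([-0.20067205,  0.        ,  0.        ,  0.        ,  0.        ]), 'pose': array([[ 0.97662374,  0.11630219, -0.18077572,  0.35183219],
       [-0.21474474,  0.56515639, -0.79654438, -1.01285596],
       [ 0.0095267 ,  0.81674479,  0.57692044,  0.8102464 ],
       [ 0.        ,  0.        ,  0.        ,  1.        ]])}
{'fx': 298.096386872241, 'fy': 298.096386872241, 'cx': 249.88087578931118, 'cy': 194.5556430182828, 'D': array([0.00554546, 0.        , 0.        , 0.        , 0.        ]), 'T_tool_cam': array([[-2.25029550e-04,  9.55123641e-01,  2.96207326e-01,
         8.37230179e-02],
       [ 9.99999934e-01,  1.30961436e-04,  3.37416272e-04,
        -7.04938901e-04],
       [ 2.83482522e-04,  2.96207383e-01, -9.55123608e-01,
        -2.00218519e-01],
       [ 0.00000000e+00,  0.00000000e+00,  0.00000000e+00,
         1.00000000e+00]])}
[[-5.05129231e-06  9.99999440e-01 -1.05789622e-03]
 [ 9.99999998e-01  5.10965471e-06  5.51656657e-05]
 [ 5.51710403e-05 -1.05789594e-03 -9.99999439e-01]]
```

View pics/scene0.png

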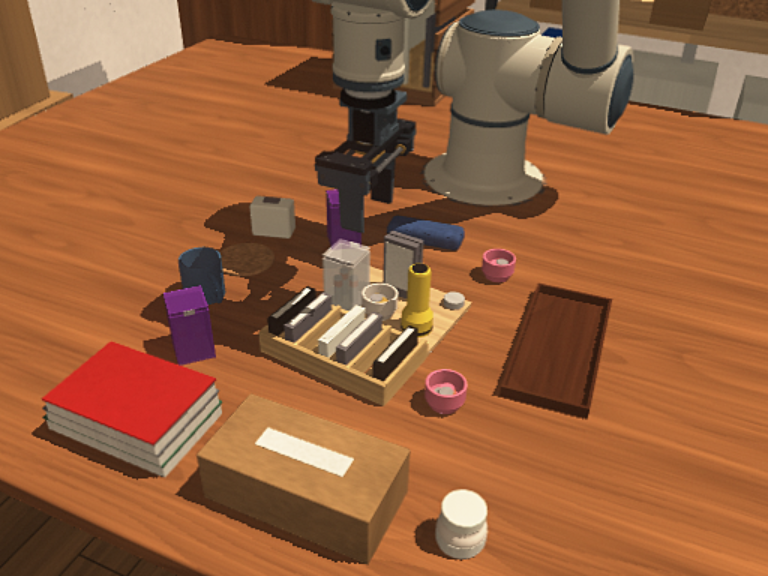

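View pics/side0.png

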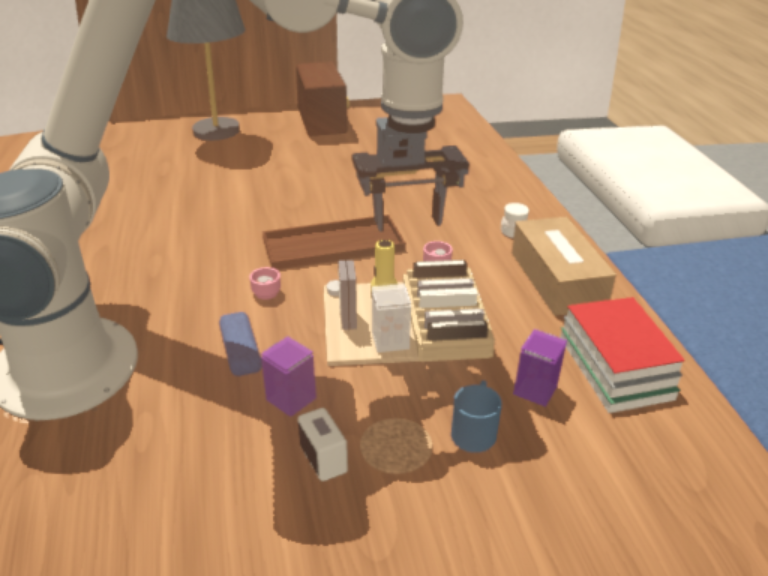

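```bash
cat > h.py <<'E'
from bench import ctrl
import numpy as np, cv2
def w(name,pts,z,s=1.5,T=None):
    """pixels (in s-times enlarged picture) -> world points on plane z"""
    p=ctrl.camera_params(name); K=np.array([[p['fx'],0,p['cx']],[0,p['fy'],p['cy']],[0,0,1]])
    T=p['pose'] if T is None else T
    px=(np.array(pts,float).reshape(-1,1,2)+.5)/s-.5
    n=cv2.undistortPoints(px,K,p['D'])[:,0]
    d=np.c_[n[:,0],-n[:,1],-np.ones(len(n))]@T[:3,:3].T
    o=T[:3,3]; return (o+d*((np.broadcast_to(z,len(n))-o[2])/d[:,2])[:,None])[:,:2].round(4)
def wristT():
    A=np.eye(4);A[:3,:3]=ctrl.current_eef_rot();A[:3,3]=ctrl.current_tool_pos()
    return A@ctrl.camera_params('wrist')['T_tool_cam']
def R(a):
    """tool down, finger closing axis (tool y) at angle a (deg) from world x; start pose = 0"""
    c,s=np.cos(np.radians(a)),np.sin(np.radians(a))
    return np.array([[-s,c,0],[c,s,0],[0,0,-1.]])
E
python3 - <<'E'
from h import *
np.save('T0.npy',wristT())
print('tray rim',w('scene',[(540,286),(610,296),(588,412)],.02).tolist(),w('side',[(264,238),(389,220),(404,243),(272,262)],.02).tolist())
print('coaster',w('side',[(396,445)],.006),w('scene',[(247,260)],.006))
print('bowl',w('scene',[(380,298)],.054))
print('torch',w('scene',[(420,268)],.128),w('side',[(385,244)],.128))
print('case',w('scene',[(404,239)],.122),w('side',[(347,267)],.122))
print('box',w('scene',[(347,256)],.112),w('side',[(391,292)],.112))
print('rack front corners',w('side',[(325,285),(327,361)],.012).tolist())
E
```

```text
tray rim [[0.4087, 0.2362], [0.3848, 0.3547], [0.6873, 0.3775]] [[0.3963, 0.3324], [0.6796, 0.3545], [0.6886, 0.2505], [0.4047, 0.2323]]
coaster [[ 0.5412 -0.296 ]] [[ 0.5455 -0.2841]]
bowl [[0.6081 0.0165]]
torch [[0.6029 0.0808]] [[0.6073 0.0813]]
case [[0.525 0.021]] [[0.5266 0.0281]]
box [[ 0.5993 -0.0473]] [[ 0.5888 -0.0485]]
rack front corners [[0.5005, 0.1393], [0.4687, -0.0886]]
```

View pics/wrist0.png

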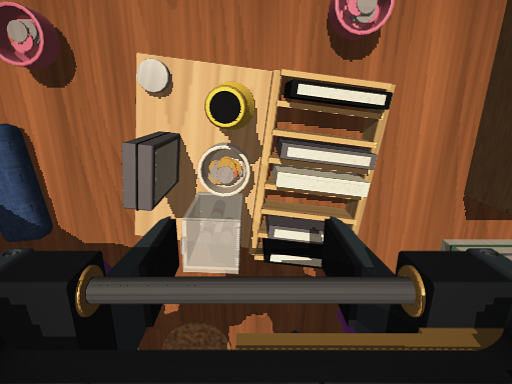

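```bash
python3 - <<'E'
import cv2
i=cv2.imread('pics/wrist0.png')[80:280,110:270]
cv2.imwrite('pics/crop0.png',cv2.resize(i,None,fx=3,fy=3,interpolation=cv2.INTER_CUBIC))
E
```

```text
(no output)
```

View pics/crop0.png

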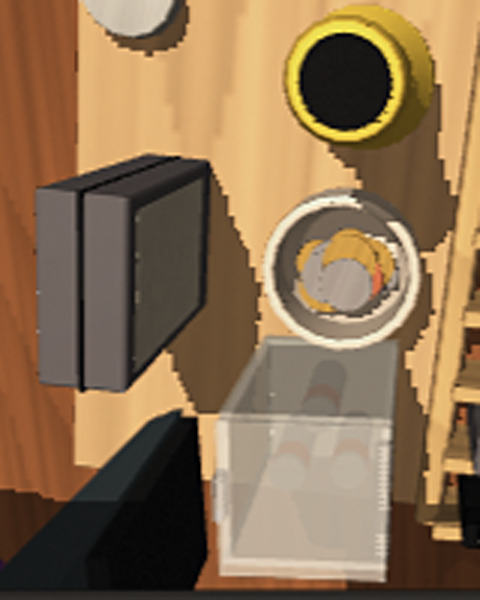

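```bash
python3 - <<'E'
from h import *
T=np.load('T0.npy')
def f(p,z): return w('wrist',[((a/3+110),(b/3+80)) for a,b in p],z,1,T)
def ang(a,b): return np.degrees(np.arctan2(*(b-a)[::-1])).round(1)
c=f([(38,188),(132,196),(128,390),(38,382)],.122);print('case',c.tolist(),c.mean(0),ang(c[3],c[0]),ang(c[2],c[1]),ang(c[0],c[1]))
b=f([(218,412),(390,420),(386,580),(220,572)],.112);print('box',b.tolist(),b.mean(0),ang(b[3],b[0]),ang(b[2],b[1]),ang(b[0],b[1]),ang(b[3],b[2]))
print('torch',f([(345,82)],.128),f([(346,81)],.122),'bowl',f([(341,270)],.054),'corner',f([(76,465),(78,0)],.012).tolist(),w('wrist',[(137,54)],.012,1,T))
print('tin',w('wrist',[(154,75)],.026,1,T))
E
```

```text
case [[0.5127, 0.0498], [0.5398, 0.0475], [0.5328, -0.0128], [0.505, -0.0102]] [0.522575 0.018575] 82.7 83.4 -4.9
box [[0.558, -0.0241], [0.6141, -0.0269], [0.6121, -0.0867], [0.5547, -0.0835]] [ 0.584725 -0.0553  ] 86.8 88.1 -2.9 -3.2
torch [[0.6033 0.0796]] [[0.6031 0.0798]] bowl [[0.5941 0.0104]] corner [[0.4673, -0.0896], [0.4908, 0.1083]] [[0.4951 0.136 ]]
tin [[0.5165 0.1126]]
```

```bash
python3 - <<'E'
from h import *
for n,p in [('coaster',(.54,-.31,.27)),('tray',(.54,.24,.27))]:
    ctrl.goto(p,R(0)); np.save(f'T_{n}.npy',wristT()); cv2.imwrite(f'pics/{n}.png',cv2.resize(ctrl.read_camera('wrist'),(768,576)))
print(ctrl.current_t())
E
```

```text
3.4917
```

View pics/coaster.png

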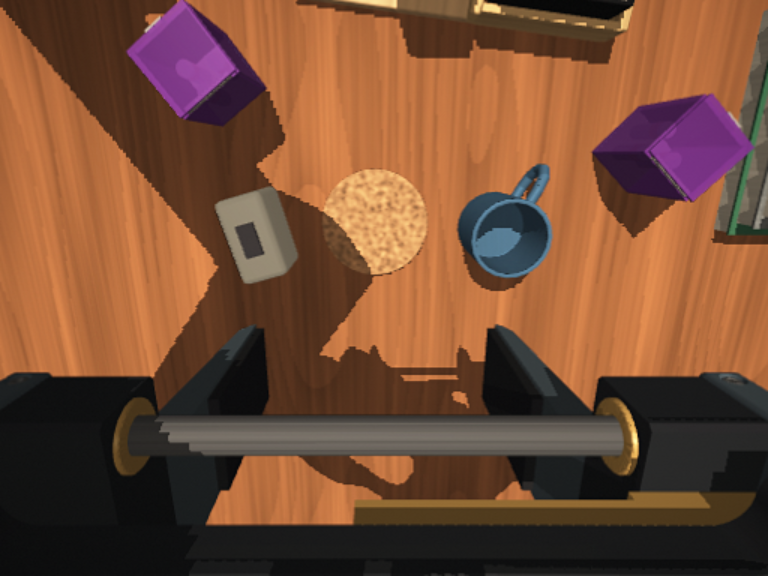

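View pics/tray.png

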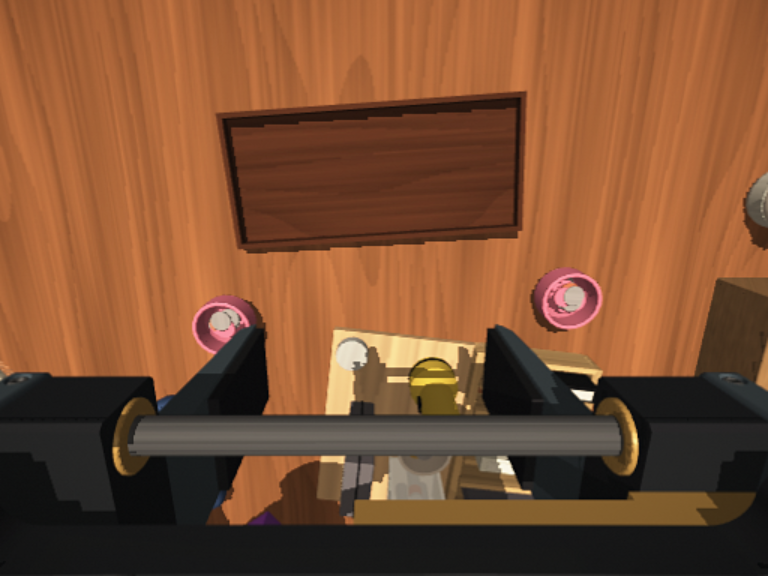

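```bash
cat >> h.py <<'E'
import json,os
def pick(name,xy,a,z,zup=.205,pre=1.0):
    ctrl.command_gripper(pre)
    ctrl.goto([*xy,zup],R(a)); ctrl.move_l([*xy,z],vel=.2)
    ctrl.command_gripper(0.0)
    print(name,'grip',ctrl.current_grip_width()*.091,ctrl.current_grasp_force(),ctrl.current_contact_force().round(1))
    ctrl.move_l([*xy,zup],vel=.2)
    print(' lifted',ctrl.current_grip_width()*.091,ctrl.current_grasp_force(),'t',ctrl.current_t())
def place(xy,a,z,zup=.205,opening=1.0):
    """z = expected resting height of the TCP"""
    ctrl.goto([*xy,zup],R(a)); ctrl.move_l([*xy,z+.01],vel=.2)
    hit=ctrl.move_l([*xy,z-.003],vel=.03,contact_N=5)
    print(' placed hit',hit,np.round(ctrl.current_tool_pos(),4),'want z',z)
    ctrl.command_gripper(opening); ctrl.move_l([*xy,zup],vel=.25)
    print(' t',ctrl.current_t())
E
python3 - <<'E'
from h import *
T=np.load('T_coaster.npy');print('coaster',w('wrist',[(375,222),(323,222),(427,222),(375,168),(375,275)],.006,1.5,T).tolist())
T=np.load('T_tray.npy');c=w('wrist',[(217,114),(526,92),(522,235),(240,248)],.02,1.5,T);print(c.tolist())
m=c.mean(0);v=(c[1]-c[0]+c[2]-c[3]);yaw=np.degrees(np.arctan2(v[1],v[0]));print(m,yaw)
json.dump([*m,yaw],open('tray.json','w'))
u=v/np.linalg.norm(v)
pick('torch',(.603,.0797),-7,.073)
place(m+.095*u,yaw,.066)
E
```

```text
coaster [[0.5393, -0.2928], [0.4855, -0.2929], [0.5932, -0.2928], [0.5393, -0.239], [0.5394, -0.3496]]
[[0.3916, 0.3581], [0.6793, 0.3767], [0.6885, 0.2437], [0.4015, 0.2306]]
[0.540225 0.302275] 3.157190770213769
torch grip 0.034947298128763044 29.99402684123197 [ 0.3 -1.4  0.5]
 lifted 0.035123194265581026 29.98953416470613 t 6.9833
 placed hit True [0.636  0.3077 0.0656] want z 0.066
 t 10.7583
```

```bash
python3 - <<'E'
from h import *
*m,yaw=json.load(open('tray.json'));m=np.array(m);u=np.array([np.cos(np.radians(yaw)),np.sin(np.radians(yaw))])
pick('box',(.585,-.056),-3.5,.070)
place(m,yaw,.063)
pick('case',(.5225,.0186),-7,.073)
place(m-.095*u,yaw,.066)
ctrl.goto([.56,.1,.27],R(0))
np.save('T1.npy',wristT());cv2.imwrite('pics/w1.png',cv2.resize(ctrl.read_camera('wrist'),(768,576)))
E
```

```text
box grip 0.057841833711412424 29.842341542243958 [-1.9  0.6  4.5]
 lifted 0.058030662260195674 29.835273027420044 t 14.6083
 placed hit True [0.5405 0.3025 0.0626] want z 0.063
 t 18.55
case grip 0.027627926269126926 29.976922273635864 [ 0.6  1.  -1.1]
 lifted 0.0276539252448305 29.976545870304108 t 22.4667
 placed hit True [0.4457 0.2972 0.0652] want z 0.066
 t 26.5333
```

View pics/w1.png

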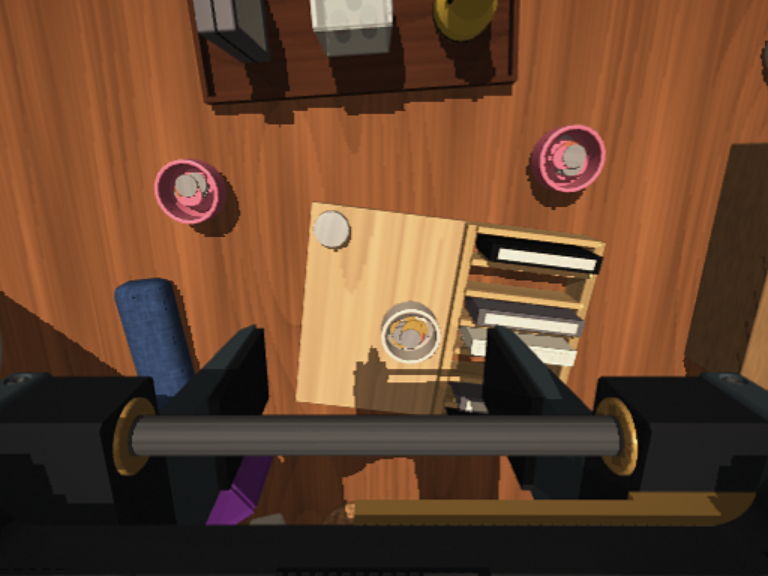

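```bash
python3 - <<'E'
from h import *
b=w('wrist',[(410.5,334)],.054,1.5,np.load('T1.npy'))[0];print(b)
b=(b+[.5941,.0104])/2
for a in (83,-97): print(a,ctrl.ik([*b,.024],R(a)),ctrl.ik([.539,-.2935,.018],R(a)))
a=min((83,-97),key=lambda a:abs(ctrl.ik([*b,.024],R(a))[5]))
pick('bowl',b,a,.024,zup=.15)
ctrl.move_l([.539,-.2935,.15],vel=.2)
place((.539,-.2935),a,.018,zup=.15)
ctrl.goto([.54,-.31,.27],R(0))
np.save('T2.npy',wristT());cv2.imwrite('pics/w2.png',cv2.resize(ctrl.read_camera('wrist'),(768,576)))
E
```

```text
[0.5935 0.012 ]
83 [-4.67891756e+00  3.69006877e+01  9.07078732e+01 -2.54444375e-14
  5.23914391e+01 -8.76789176e+01] [-3.41423296e+01  3.85557955e+01  8.79470673e+01 -2.54444375e-14
  5.34971372e+01 -1.17142330e+02]
-97 [-4.67891756e+00  3.69006877e+01  9.07078732e+01 -2.54444375e-14
  5.23914391e+01  9.23210824e+01] [-3.41423296e+01  3.85557955e+01  8.79470673e+01 -2.54444375e-14
  5.34971372e+01  6.28576704e+01]
bowl grip 0.0004604406479156801 0.0 [ 0.1  0.5 -0.6]
 lifted 0.0005863581217138057 0.0 t 32.1583
 placed hit False [ 0.539  -0.2935  0.015 ] want z 0.018
 t 37.5333
```

View pics/w2.png

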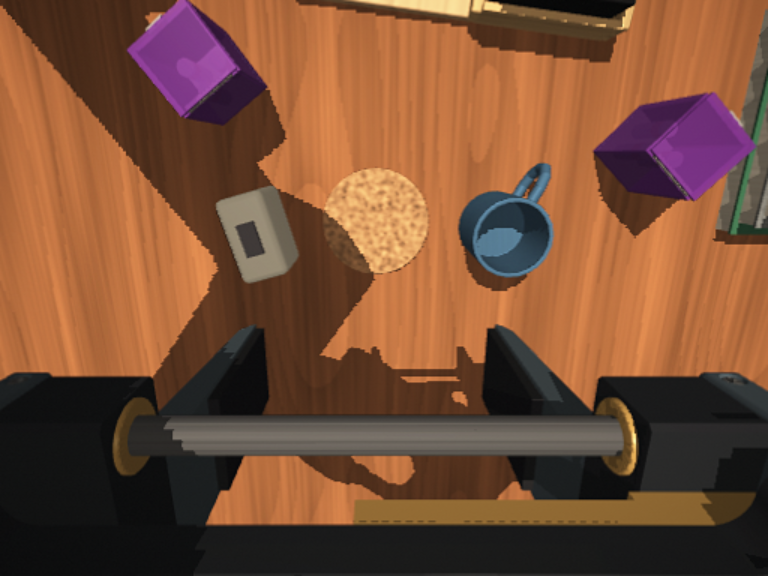

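The gripper closed empty, and the coaster is still bare. I'll look at the bowl.

```bash
python3 - <<'E'
from h import *
ctrl.goto([.58,-.03,.25],R(0))
np.save('T3.npy',wristT());i=ctrl.read_camera('wrist');s=ctrl.read_camera('scene')
cv2.imwrite('pics/w3.png',cv2.resize(i,(768,576)))
cv2.imwrite('pics/s3.png',cv2.resize(s[140:300,150:370],None,fx=3.5,fy=3.5,interpolation=cv2.INTER_CUBIC))
E
```

```text
(no output)
```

View pics/w3.png

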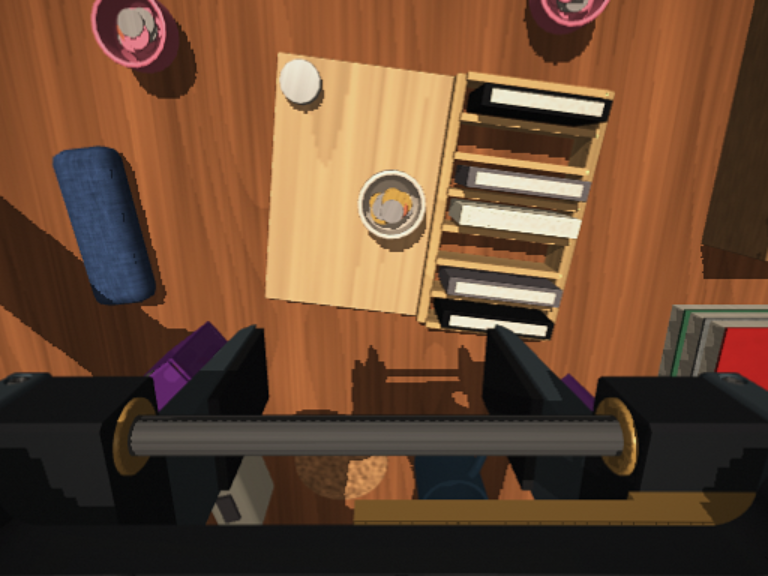

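View pics/s3.png

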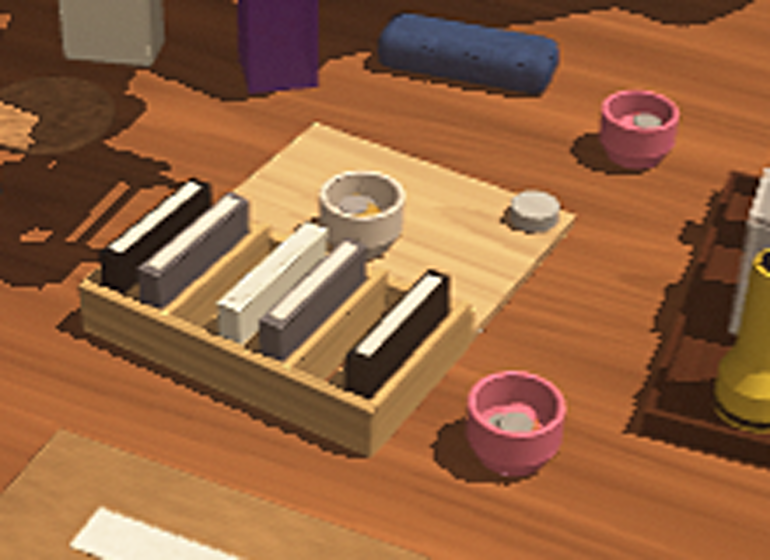

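```bash
python3 - <<'E'
from h import *
b=w('wrist',[(392,204)],.054,1.5,np.load('T3.npy'))[0]
# bowl rim in scene crop (362,197); /3.5 + (150,140)
print(b,w('scene',[(150+362/3.5,140+197/3.5)],.054,1),ctrl.current_grip_width())
ctrl.goto([*b,.15],R(-97));print(ctrl.current_tool_pos(),ctrl.current_eef_rot().round(3),ctrl.current_grip_width())
print(ctrl.move_l([*b,.075],vel=.15),ctrl.current_tool_pos(),ctrl.current_contact_force())
cv2.imwrite('pics/w4.png',ctrl.read_camera('wrist'))
E
```

```text
[0.5942 0.0103] [[0.5993 0.0132]] 0.9983848637288056
[0.59435098 0.01002801 0.15018684] [[ 0.993 -0.121  0.   ]
 [-0.121 -0.993  0.   ]
 [ 0.    -0.    -1.   ]] 1.0017524577066554
False [0.59468869 0.01023767 0.07566712] [-0.14712343 -0.04598995 -0.23791928]
```

View pics/w4.png

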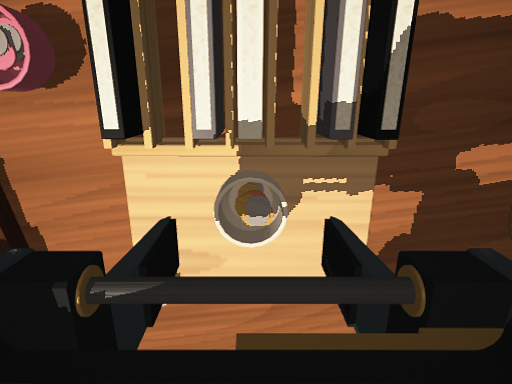

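```bash
python3 - <<'E'
from h import *
b=[.5942,.0105]
print(ctrl.move_l([*b,.024],vel=.1,contact_N=6),ctrl.current_tool_pos(),ctrl.current_contact_force())
ctrl.command_gripper(.62)
print(ctrl.current_grip_width()*.091,ctrl.current_grasp_force(),ctrl.current_contact_force())
i=ctrl.read_camera('wrist');s=ctrl.read_camera('side')
s=cv2.resize(s[150:260,190:340],(600,440),interpolation=cv2.INTER_CUBIC)
cv2.imwrite('pics/w5.png',np.vstack([cv2.resize(i[60:220,100:400],(600,160*2))[:160*2-160+0 or 320][:150],s]))
E
```

```text
False [0.59456472 0.01048805 0.02445537] [-0.78900351 -0.38224208  0.36317514]
0.056619209868583625 6.135655045509338 [-2.24624389  0.6757716  12.43793831]
```

View pics/w5.png

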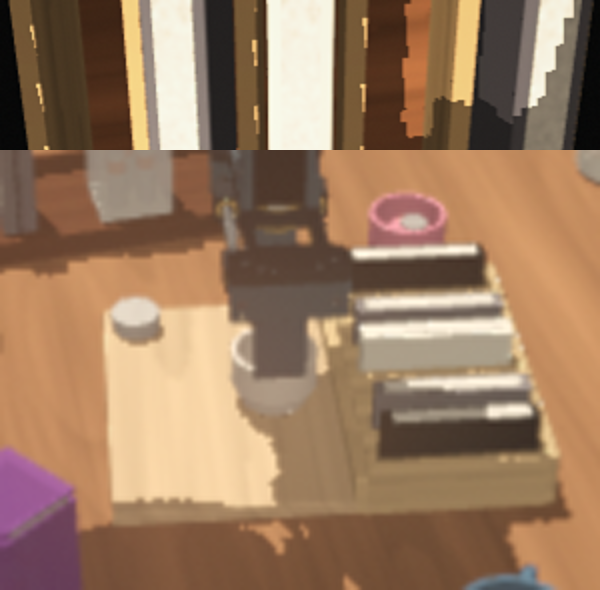

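The side view shows the fingertips sitting at rim height, so the tips must retract when the gripper is open. I'll measure how much by touching the empty platform at the opening I'll use for the bowl.

```bash
python3 - <<'E'
from h import *
b=[.5942,.0105]
ctrl.command_gripper(1.0);ctrl.move_l([*b,.15],vel=.15)
c=[.5225,.0186]
ctrl.goto([*c,.12],R(-97));
for o in (1.0,.74):
    ctrl.move_l([*c,.07],vel=.15);ctrl.command_gripper(o);ctrl.sleep(.2)
    h=ctrl.move_l([*c,-.012],vel=.04,contact_N=4)
    print(o,ctrl.current_grip_width(),h,ctrl.current_tool_pos()[2],ctrl.current_contact_force())
    ctrl.move_l([*c,.10],vel=.15)
print(ctrl.current_t())
ctrl.goto([.58,-.03,.25],R(0));np.save('T6.npy',wristT())
i=ctrl.read_camera('wrist');s=ctrl.read_camera('side')
cv2.imwrite('pics/w6.png',np.hstack([cv2.resize(i[0:250,150:420],(400,370)),cv2.resize(s[150:260,190:340],(400,370))]))
E
```

```text
1.0 1.0022422279863403 False -0.011854788037890404 [-0.44184997 -0.4271302   0.11538016]
0.74 0.7388817325772309 False -0.011850532158216 [ 0.04687654  0.59986012 -0.64627378]
54.175
```

View pics/w6.png

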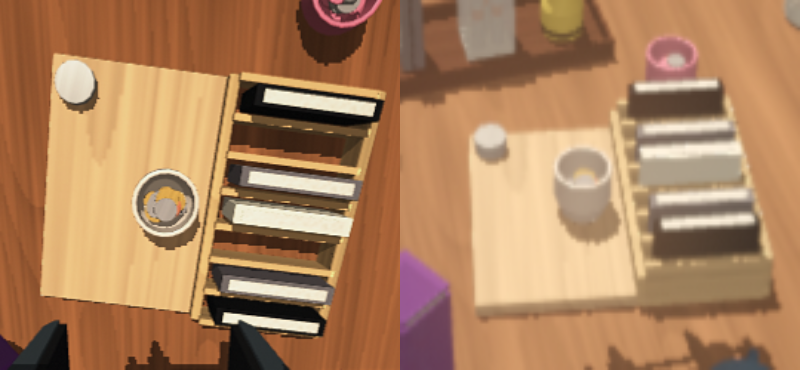

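```bash
python3 - <<'E'
from h import *
b=w('wrist',[(261.6,137.5)],.054,1,np.load('T6.npy'))[0];print(b)
ctrl.command_gripper(1.0); ctrl.goto([*b,.14],R(-97))
print(ctrl.move_l([*b,0.0],vel=.12,contact_N=8),ctrl.current_tool_pos())
ctrl.command_gripper(0.0)
wd=ctrl.current_grip_width()*.091
print(wd,ctrl.current_grasp_force(),ctrl.current_contact_force())
if .057<wd<.063:
    ctrl.move_l([*b,.10],vel=.1)
    print(ctrl.current_grip_width()*.091,ctrl.current_grasp_force(),ctrl.current_contact_force(),ctrl.current_t())
E
```

```text
[0.5941 0.0095]
False [0.5945945  0.00946273 0.00066138]
0.059719572691236476 30.000591930001974 [0.05701836 0.48893751 2.74888045]
0.06006541472868023 29.999636113643646 [-0.59744277  0.22798701 -1.57144341] 61.1167
```

```bash
python3 - <<'E'
from h import *
c=[.539,-.2935]
ctrl.move_l([*c,.10],vel=.18)
ctrl.move_l([*c,.004],vel=.15)
print(ctrl.move_l([*c,-.009],vel=.025,contact_N=4),ctrl.current_tool_pos(),ctrl.current_contact_force())
ctrl.command_gripper(1.0);ctrl.move_l([*c,.14],vel=.15);print(ctrl.current_t())
ctrl.goto([.54,-.31,.27],R(0));np.save('T7.npy',wristT())
i=ctrl.read_camera('wrist');s=ctrl.read_camera('scene')
cv2.imwrite('pics/w7.png',np.hstack([cv2.resize(i[60:260,130:400],(405,300)),cv2.resize(s[120:310,100:420],(395,300))]))
E
```

```text
True [ 0.53924998 -0.29370896 -0.00610728] [0.34330361 0.61837964 4.21942408]
65.9833
```

View pics/w7.png

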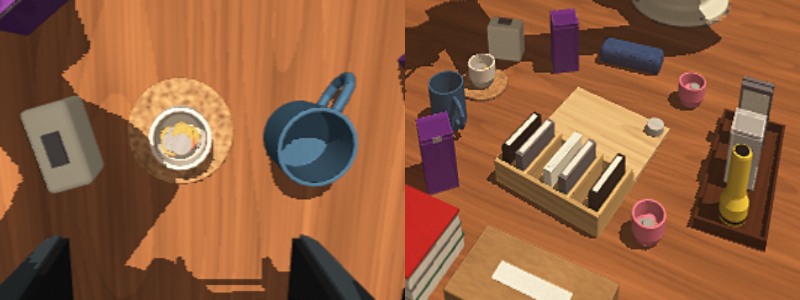

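```bash
python3 - <<'E'
from h import *
print('bowl',w('wrist',[(250,152)],.048,1,np.load('T7.npy')))
*m,yaw=json.load(open('tray.json'));m=np.array(m);u=np.array([np.cos(np.radians(yaw)),np.sin(np.radians(yaw))])
ctrl.move_l([.54,-.31,.30])
pick('box',m,yaw,.063); place((.585,-.056),-3.5,.070)
pick('torch',m+.095*u,yaw,.066); place((.603,.0797),-7,.073)
E
```

```text
bowl [[ 0.5391 -0.2937]]
box grip 0.05780549182702969 29.964171946048737 [-0.7 -0.7  4.4]
 lifted 0.057878530395285635 29.96440976858139 t 72.7667
 placed hit True [ 0.5855 -0.0561  0.0697] want z 0.07
 t 76.65
torch grip 0.03535891380319073 29.983137336093932 [ 0.5  0.1 -1.2]
 lifted 0.03515340298132412 29.97835867339745 t 80.8167
 placed hit True [0.6041 0.0797 0.0726] want z 0.073
 t 84.5333
```

Next I'll return the case, then check numerically by comparing a picture from the start pose with the first one.

```bash
python3 - <<'E'
from h import *
*m,yaw=json.load(open('tray.json'));m=np.array(m);u=np.array([np.cos(np.radians(yaw)),np.sin(np.radians(yaw))])
pick('case',m-.095*u,yaw,.066); place((.5225,.0186),-7,.073)
ctrl.movej([-5.472,28.281,77.091,0,74.628,-5.472]);ctrl.sleep(.5)
a=cv2.imread('pics/wrist0.png');b=ctrl.read_camera('wrist');cv2.imwrite('pics/end.png',b)
g=lambda i:cv2.cvtColor(i,cv2.COLOR_BGR2GRAY)
for n,(x0,y0,x1,y1) in dict(case=(122,130,182,210),torch=(203,80,255,130),box=(180,190,244,273),tin=(135,56,174,96),rack=(270,65,400,180)).items():
    r=cv2.matchTemplate(g(b),g(a)[y0:y1,x0:x1],cv2.TM_CCOEFF_NORMED);_,v,_,l=cv2.minMaxLoc(r);print(n,round(v,3),l[0]-x0,l[1]-y0)
print(ctrl.current_t(),ctrl.current_contact_force())
E
```

```text
case grip 0.027505319448463753 29.997808635234833 [ 0.3 -0.8  0.6]
 lifted 0.027852851494837884 29.997287392616272 t 88.4583
 placed hit True [0.5232 0.0186 0.0723] want z 0.073
 t 92.4667
case 0.956 1 0
torch 0.975 1 0
box 0.924 1 0
tin 0.979 0 0
rack 0.989 -1 0
93.5167 [-0.02595464  0.23623689 -0.02850563]
```

All three objects are within about 1 pixel (1 mm) of where they started, so I'm handing in.

```bash
python3 -c "
from bench import ctrl
print(ctrl.sign_off())"
```

```text
the job is handed in; nothing more can be done
None
```

I handed the job in at about 94 s, but the sign-off gave no verdict: the bowl is on the coaster (about 1 mm off centre by camera), and the torch, box and case are back upright within about 1–2 mm of their starting spots; the first bowl grasp closed on nothing and the second attempt pressed on the rim with about 12 N before the third held.

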